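Slide the square flowerpot up the ramp and home against the sprung buffer

TASK

Slide the square ceramic flowerpot up the ramp and over the lip on to the deck of the wooden pot stand, without lifting it, and press it against the sprung buffer until the buffer has given about half of its 7 mm travel, holding it there for about a second; never push the buffer close to its end. Then let go, leaving the pot flat on the deck, behind the lip and still touching the buffer, and leave the other things on the table alone.

Things in the scene. Friction and masses are not known exactly. Their poses are not given: they have to be found in the camera images.
- pot: Square white ceramic flowerpot, open on top, 100 x 100 mm, 62 mm high, flat upright sides (thin rim band), walls 7 mm, 0.45 to 0.8 kg. Starts upright on the table before the ramp's foot, up to 20 mm off its line and 0.2 rad askew. Origin: centre of its underside; z up, x and y square to its sides; when its yaw equals the stand's, +x points up the ramp.
- stand: Fixed wooden pot stand, 132 mm wide. Origin: at table height on the centre line, under the near edge of the lip; +x points up the ramp (roughly to the robot's left), z up. The ramp rises evenly from 0 at x = -120 mm to 18 mm at x = 0; the lip is 18 mm high with a flat crest from x = 0 to 6 mm; behind it, 6 mm lower, lies the deck.
- deck (a point): Point on the top of the stand's deck, on the centre line, 100 mm past the stand's origin. The deck is level, 12 mm above the table, from x = 6 to 200 mm in the stand's frame. Kerbs 24 mm high (from the table) run along its sides, 116 mm apart; their ends flare out to about 142 mm apart at x = -42 mm. Sliding the pot on the deck takes about 2.5 to 6.5 N.
- stop: Wooden fence fixed across the deck's far end, 124 mm wide, 14 mm thick, 70 mm high, carrying a sprung black buffer plate on its near side (counts as part of it). Origin: foot of the fence's near face on the centre line, at deck height, 184 mm past the stand's origin; axes as the stand's.
- buffer_axis (a point): Fixed point on the fence's near face, 28 mm above the deck, where the buffer's rod passes. The buffer plate is 80 mm wide, 30 mm high, 8 mm thick. A screw sets its near face 28 to 68 mm out from the fence, unknown each time: feel or see it. It pushes back with about 1 N at first touch plus 1.8 N per mm, and is solid after 7 mm (14 N).
- hinge: Bystander: flat steel hinge, 60 x 56 x 8 mm, lying beyond the ramp (on the side away from the robot). Origin at its underside.
- screwdriver: Bystander: yellow-handled screwdriver, about 180 mm long, lying about 150 mm to the far side of where the square pot starts. Origin at its underside.
- bit_tray: Bystander: shallow open steel tray with bits, 110 x 70 x 20 mm, on the far side of the stand. Origin at its underside.
- square: Bystander: small steel square lying flat, legs 130 and 90 mm, on the robot's side of the stand. Origin at its underside.
- round_pot: Bystander: round terracotta pot, 100 mm across, 90 mm high, past the stop end of the stand. Origin at its underside.
Not all that is in view belongs to the job. Leave any red or yellow look-alike of the pot alone.

How it is judged (in metres and radians):
On the way, in this order (a step that is already met when the one before it is completed fails the run):
1. the pot has been slid up the ramp: its front is over the lip (x of pot in the frame of stand between -0.03 and 0.05 m and z of pot in the frame of stand above 0.006 m), for 0.02 s.
2. flat on the deck with its rear edge behind the lip, the pot presses the buffer with more than 5.5 N for 0.3 s (x of pot in the frame of stand above 0.056 m and z of pot in the frame of stand between 0.009 and 0.0145 m and angle between pot's own z axis and vertical below 0.03 rad and contact force between pot and stop above 5.5 N), for 0.3 s.
At the end, for the whole second after the job is handed in: The pot stands flat on the deck (tilt under 0.03 rad), its rear edge behind the lip (its centre more than 56 mm past the stand's origin and within 12 mm of the centre line, within 0.12 rad of square), at rest and still touching the buffer with more than 0.2 N (x of pot in the frame of stand above 0.056 m and z of pot in the frame of stand between 0.009 and 0.0145 m and angle between pot's own z axis and vertical below 0.03 rad and y of pot in the frame of stand between -0.012 and 0.012 m and angle between the x axis of pot and the x axis of stand, either way round below 0.12 rad and contact force between pot and stop above 0.2 N and linear speed of pot below 0.01 m/s).
It fails at once if the buffer is pushed close to its end: the pot presses the stop with more than 12 N (contact force between pot and stop above 12 N).
It fails at once if the pot is lifted: its underside's centre more than 40 mm above the table (z of pot in the frame of stand above 0.04 m).
It fails at once if the pot is tipped by more than 0.35 rad (angle between pot's own z axis and vertical above 0.35 rad).
It fails at once if a bystander is shifted by more than 30 mm (distance of any of hinge, screwdriver, bit_tray, square, round_pot from where it was at the start of the episode above 0.03 m).
It also fails if it takes over 72 s, if anything falls off the work surface, if the arm or the gripper's body presses on something with over 40 N, if the wrist force passes 120 N, or if a joint passes its speed limit or range.

ROBOT

A 6-joint arm with a two-finger parallel gripper is mounted at the origin on the work surface. World frame = base frame: x ahead of the robot, y to its left, z up, the work surface at z = 0. Lengths are in mm, angles in rad, forces in N, time in s.
With the tool pointing down it reaches from about 300 to 775 mm from the base axis. Payload 14.6 kg.
Tool frame: the origin (TCP) lies between the finger pads; the fingertips stand 25 mm ahead of it and the grasp point (between the pads) lies 6 mm ahead of it; z points along the fingers, y is the line along which they close (so a half turn about z gives the same grasp; the last joint's range is limited). The gripper opens to 94 mm and grips with 3 to 60 N. Pads are 16 mm wide; open, the fingers measure 119 mm over their backs; the gripper's body (75 mm by 177 mm) begins 78 mm behind the grasp point.
Start: joints at [-1.307, 0.3, 1.521, -0, 1.321, -0.067], TCP at [178.633, -520.173, 230.446] pointing down, gripper open.
Joint ranges: [-3.03, 3.03], [-0.79, 2.21], [0.23, 2.52], [-1.04, 4.18], [0, 3.07], [-2.55, 2.55]. Speed limits (rad/s): [2.22, 2.22, 2.57, 3.14, 3.14, 3.14].

INTERFACE

Orientations are given as [roll, pitch, yaw] about the fixed x, y, z axes, in that order (R = Rz(yaw) Ry(pitch) Rx(roll)).
In Python, from cell import manip gives the robot as it stands. The module is installed in compiled form; this text tells all that it offers.
- The arm moves only by the tool step_arm, never from a script. Its argument "series" is one flat list of numbers, 5 for each row, row after row: the shift along the world's x, y, z in mm, then the turn about the world's z in rad, then the closure, from 0 (fully open) to 1 (shut). In form: [dx, dy, dz, spin, jaw, dx, dy, dz, spin, jaw, ...]. A call has 1 to 20 rows; each row shifts and turns the commanded pose from where the row before left it; what a row does not reach is not made up. A row lasts 1/8 s, in which the tool goes at most 62.5 mm and 10.7 degrees, less where a joint would pass 70% of its speed; a pose out of reach is approached as far as the arm can. A call is refused whole if a number of a shift passes 62.5 or a number of a turn 0.188, either way. A call with a gripper value outside its range is refused whole. The fingers move at their own pace and stop on an object; "squeeze" is the grip in N (left out, the last holds). Time passes only in rows, so rows that do not move let the fingers close. It gives the time, the measured TCP pose, the force, the opening and the grip force at its end, in the units of the state.
- manip.read_state(): the state, without advancing time (a new reading comes with each control period).
- manip.camera(name): name is "side" or "top"; returns (picture, depth): 420x560x3 uint8, blue, green, red; 420x560 float32, mm along the optical axis (not along the pixel's ray), 0 where there is no reading.
- manip.camera_info(name): a dict with "fovy" (degrees; the focal length in pixels is half the picture's height over the tangent of half this angle, whatever the lens; pixels are square), "cx", "cy" (the principal point, pixels), "k1" (the pictures are not rectified: a ray, as slopes to the right and down, at radius r is drawn at 1 + k1 r^2 times it, then the intrinsics apply), "eye" and "orientation" of the camera in the world. Camera axes: x right, y down, z forward; pixel columns grow to the right and rows downward; lengths in mm; the calibration is good to about 2 mm. A picture is of the moment at which its call begins. camera_info takes no time and is no camera call.
- manip.sign_off(): hands the job in; it is judged then, once.
The state is a dict: "clock": time; "joints": joint angles; "qd": joint speeds; "effort": joint torques, N m; "eef_pos": TCP position; "eef_rot": TCP orientation; "wrist_force": force on the tool from outside, world axes, zero at the start; "moment": the same for the moment, N m; "finger_gap": finger opening in mm; "finger_force": force on a finger pad.
Only numpy, scipy, OpenCV 4.12 (cv2) and the standard library are available. Lean on these libraries where they do the work, as an engineer would, in place of code of your own. Each camera call takes 0.05 s, during which the arm holds its last target. There are 200 camera calls.

## Working session

There is one attempt and no reset: what is moved stays moved. The work goes in short steps, Python scripts to look and compute and a tool call to move; the robot and the scene stay as the last step left them, time stands still between calls to the robot, and variables do not carry over. Pictures are saved under pics/ and viewed, at most 10 in all, crops included, and the job is handed in when it is done.

Besides the shell and the picture viewer there is one more tool, called after "Request:" by a JSON object that holds its "api" and its "payload", one argument or row to a line. step_arm: Moves the arm, as the interface text tells. Its arguments: {"type":"object","properties":{"series":{"type":"array"},"squeeze":{"type":"number"}},"required":["series"]}

```bash
mkdir -p pics; cat > h.py <<'E'
import numpy as np, cv2
from cell import manip
from scipy.spatial.transform import Rotation as R
def cam(n):
    p,d=manip.camera(n); return p,d,manip.camera_info(n)
def Rm(i):
    o=np.array(i["orientation"],float)
    return o if o.shape==(3,3) else R.from_euler('xyz',o).as_matrix()
def pts(d,i,uv):
    f=210/np.tan(np.radians(i["fovy"])/2); K=np.array([[f,0,i["cx"]],[0,f,i["cy"]],[0,0,1.]])
    uv=np.array(uv,float).reshape(-1,1,2)
    s=cv2.undistortPoints(uv,K,np.array([i["k1"],0,0,0.]))[:,0]
    z=np.array([d[int(round(v)),int(round(u))] for u,v in uv[:,0]])
    return (np.c_[s,np.ones(len(s))]*z[:,None])@Rm(i).T+np.array(i["eye"])
def ray(i,uv,h):
    f=210/np.tan(np.radians(i["fovy"])/2); K=np.array([[f,0,i["cx"]],[0,f,i["cy"]],[0,0,1.]])
    s=cv2.undistortPoints(np.array(uv,float).reshape(-1,1,2),K,np.array([i["k1"],0,0,0.]))[:,0]
    r=np.c_[s,np.ones(len(s))]@Rm(i).T; e=np.array(i["eye"])
    return e+r*((h-e[2])/r[:,2])[:,None]
E
python3 - <<'E'
from h import *
for n in("top","side"):
    p,d,i=cam(n); cv2.imwrite(f"pics/{n}0.png",p); np.save(f"{n}0.npy",d); print(i)
print(manip.read_state())
E
```

```text
{'fovy': 57.54671233038547, 'cx': 276.1772217757676, 'cy': 206.4239709224994, 'k1': -0.09718601193249879, 'eye': array([479.95029217, -88.0601643 , 988.02691278]), 'orientation': array([-3.04587404e+00,  2.23309251e-04, -1.56127408e+00])}
{'fovy': 42.11610341507351, 'cx': 285.2510931479617, 'cy': 207.20767542431042, 'k1': -0.20256660124420076, 'eye': array([ 539.44749485,  955.65836558, 1048.43666938]), 'orientation': array([-2.33558062, -0.01549978, -3.09722694])}
{'clock': 0.1, 'joints': array([-1.30660575e+00,  3.00403210e-01,  1.52155869e+00, -3.80679010e-05,
        1.32068211e+00, -6.65528303e-02]), 'qd': array([ 0.00117163, -0.00158048, -0.00200489,  0.00086559, -0.00105328,
       -0.00173081]), 'effort': array([ 1.27178137e-03, -5.32642829e+01, -3.53284121e+01,  7.09299138e-02,
        2.34895886e-02, -7.60840112e-05]), 'eef_pos': array([ 178.56545457, -519.97116387,  229.93302388]), 'eef_rot': array([-3.14054118e+00, -3.31268350e-05,  3.30752835e-01]), 'wrist_force': array([0.5270586 , 0.86181476, 0.12438128]), 'moment': array([-0.04679289,  0.03420143,  0.02348744]), 'finger_force': 0.0, 'finger_gap': 93.89541008689412}
```

View pics/top0.png

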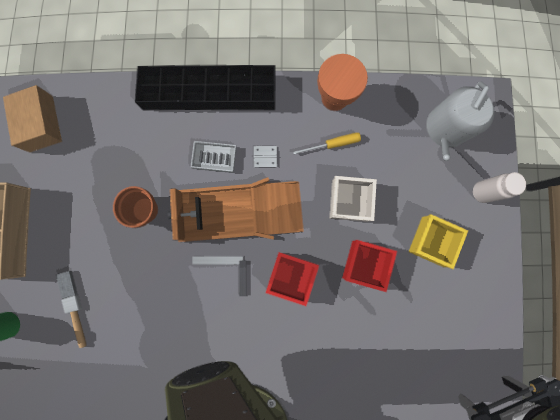

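View pics/side0.png

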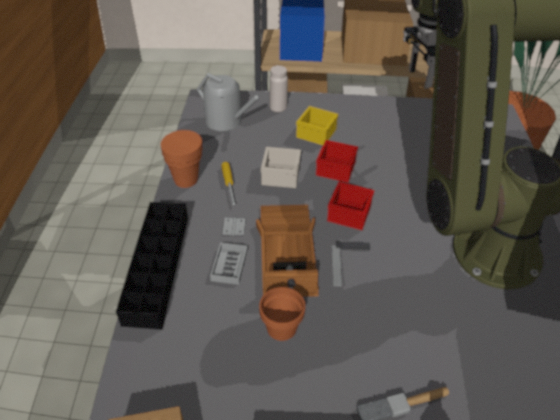

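The wanted pot is the white one at top-view pixel (354,199). Things it could be mistaken for are the red pots at (292,278) and (370,265) and the yellow one at (438,241). The stand runs from its ramp foot at about u=301 to the fence at about u=176, and the black buffer is at about (199,213).

```bash
python3 - <<'E'
import cv2
p=cv2.imread("pics/top0.png")
cv2.imwrite("pics/c1.png",cv2.resize(p[165:255,165:385],None,fx=3.6,fy=3.6,interpolation=cv2.INTER_CUBIC))
E
```

```text
(no output)
```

View pics/c1.png

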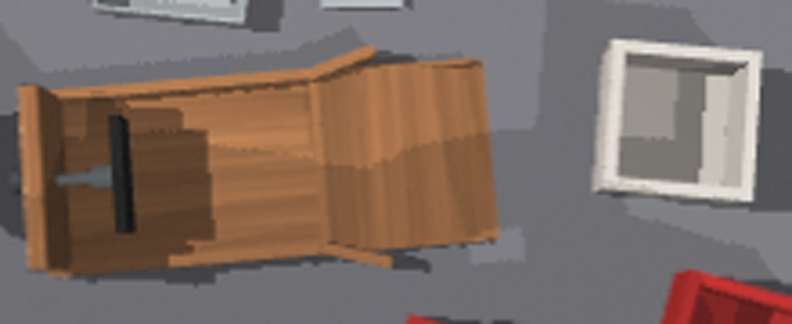

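The crop confirms the white square pot, with its rim corners near crop pixels (616,41), (762,51), (752,201) and (602,190). The ramp foot corners are at (482,62) and (498,240), and the buffer plate's near top edge runs from (128,116) to (133,232).

```bash
python3 - <<'E'
from h import *
i=manip.camera_info("top"); d=np.load("top0.npy")
c=lambda l:[(u/3.6+165-.4,v/3.6+165-.4) for u,v in l]
rim=ray(i,c([(616,41),(762,51),(752,201),(602,190)]),62)
ft=ray(i,c([(482,62),(498,240)]),0)
fe=ray(i,c([(22,86),(30,268)]),82)
bf=ray(i,c([(128,116),(133,232)]),55)
np.set_printoptions(precision=1,suppress=True)
print(rim,rim.mean(0)); print("foot",ft,ft.mean(0)); print("fence far/top",fe); print("buf",bf)
yaw=lambda a:np.arctan2(a[1],a[0])
print("rim angles",[yaw(rim[k]-rim[j]) for j,k in((1,0),(2,3),(2,1),(3,0))])
F=ft.mean(0)[:2];B=fe.mean(0)[:2]
for nm,ax in(("axis",yaw(B-F)),("foot",yaw(ft[0]-ft[1])+np.pi/2)):print(nm,ax)
ax=yaw(B-F);e=np.array([np.cos(ax),np.sin(ax)]);n=np.array([-e[1],e[0]])
O=F+120*e
print("O",O)
for q in (rim.mean(0),*bf,*fe): print((q[:2]-O)@e,(q[:2]-O)@n)
# depth check
pp=pts(d,i,c([(610,120),(757,120),(680,46),(675,195),(125,170),(35,180),(270,110),(250,220),(490,150)])); print(pp)
E
```

```text
[[ 645.4 -232.7   62. ]
 [ 639.8 -333.3   62. ]
 [ 536.8 -324.7   62. ]
 [ 543.4 -222.5   62. ]] [ 591.3 -278.3   62. ]
foot [[ 640.  -144.6    0. ]
 [ 511.  -156.6    0. ]] [ 575.5 -150.6    0. ]
fence far/top [[607.9 167.5  82. ]
 [486.6 157.9  82. ]]
buf [[591.5 100.8  55. ]
 [512.2  95.1  55. ]]
rim angles [np.float64(1.5146446199780164), np.float64(1.5061743525108218), np.float64(-0.08309293215589084), np.float64(-0.09892524780799707)]
axis 1.6605993985876522
foot 1.6635426786752334
O [564.7 -31.1]
-248.59700953388335 -4.325964532774254
128.9285063908125 -38.52493739101719
130.42499220074313 41.019067754261116
193.95751896148116 -60.84412385736331
195.25534042494266 60.844123857363385
[[ 591.2 -228.4   60.9]
 [ 592.2 -329.3   60.8]
 [ 643.  -277.3   58.9]
 [ 541.  -273.9   53. ]
 [ 554.7  102.6   50.9]
 [ 545.   156.4   82. ]
 [ 602.2    7.7    9.7]
 [ 523.1   20.3   11.8]
 [ 575.7 -150.6    1.1]]
```

Request:
{"api": "step_arm", "payload": {
  "series": [52, 19, -4, 0.166, 0.25, 52, 19, -4, 0.166, 0.25, 52, 19, -4, 0.166, 0.25, 52, 19, -4, 0.166, 0.25, 52, 19, -4, 0.166, 0.25, 52, 19, -4, 0.166, 0.25, 52, 19, -4, 0.166, 0.25, 52, 19, -4, 0.166, 0.25, 0, 0, 0, 0, 0.25, 0, 0, 0, 0, 0.25, 0, 0, 0, 0, 0.25]
}}

```text
clock: 1.48
eef_pos: [593.7, -369.0, 198.8]
eef_rot: [3.141, 0.0, 1.657]
wrist_force: [-0.4, -0.0, -1.0]
finger_gap: 70.9
finger_force: 0.0
```

Request:
{"api": "step_arm", "payload": {
  "series": [0, 0, -50, 0, 0.25, 0, 0, -50, 0, 0.25, 0, 0, -50, 0, 0.25, 0, 0, 0, 0, 0.25, -0.9, 10, 0, 0, 0.25, -0.9, 10, 0, 0, 0.25, -0.6, 7, 0, 0, 0.25, -0.6, 7, 0, 0, 0.25, -0.6, 7, 0, 0, 0.25, -0.6, 7, 0, 0, 0.25, -0.6, 7, 0, 0, 0.25, 0, 0, 0, 0, 0.25]
}}

```text
clock: 2.98
eef_pos: [590.5, -313.2, 50.2]
eef_rot: [3.139, 0.002, 1.659]
wrist_force: [1.9, -1.9, 1.8]
finger_gap: 70.5
finger_force: 1.3
```

```bash
python3 - <<'E'
from h import *
p,d,i=cam("top")
cv2.imwrite("pics/c2.png",cv2.resize(p[165:255,235:415],None,fx=4,fy=4,interpolation=cv2.INTER_CUBIC))
E
```

```text
(no output)
```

View pics/c2.png

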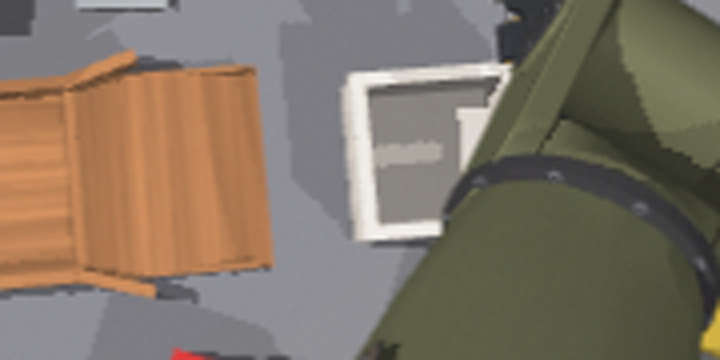

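The pot is now squared to the pusher. Its front rim edge runs from crop (353,73) to (364,240), and the arm hides the rear.

```bash
cat >> h.py <<'E'
O=np.array([564.7,-31.1]);ax=1.661;e=np.array([np.cos(ax),np.sin(ax)]);n=np.array([-e[1],e[0]])
S=lambda q:(np.round((q[:2]-O)@e,1),np.round((q[:2]-O)@n,1))
E
python3 - <<'E'
from h import *
i=manip.camera_info("top")
r=ray(i,[(u/4+235-.4,v/4+165-.4) for u,v in((353,73),(364,240),(505,67))],62)
for q in r: print(q,S(q))
print(np.arctan2(*(r[0]-r[1])[[1,0]])+np.pi/2, "mid",S((r[0]+r[1])/2))
s=manip.read_state();print(S(s["eef_pos"]),s["wrist_force"],s["clock"])
E
```

```text
[ 627.99835284 -200.87207172   62.        ] (np.float64(-174.8), np.float64(-47.7))
[ 525.69662898 -207.32475718   62.        ] (np.float64(-172.0), np.float64(54.7))
[ 632.82049057 -294.78271814   62.        ] (np.float64(-268.7), np.float64(-44.1))
1.6337879200249603 mid (np.float64(-173.4), np.float64(3.5))
(np.float64(-283.3), np.float64(-0.1)) [ 0.62544597 -2.22138821  1.82270908] 3.025
```

Request:
{"api": "step_arm", "payload": {
  "series": [-0.6, 10, 0, 0, 0.25, -0.6, 10, 0, 0, 0.25, -0.6, 10, 0, 0, 0.25, -0.6, 10, 0, 0, 0.25, -0.6, 10, 0, 0, 0.25, -0.6, 10, 0, 0, 0.25, -0.6, 10, 0, 0, 0.25, -0.6, 10, 0, 0, 0.25, -0.6, 10, 0, 0, 0.25, -0.6, 10, 0, 0, 0.25, -0.9, 10, 0, 0, 0.25, -0.9, 10, 0, 0, 0.25, -0.9, 10, 0, 0, 0.25, -0.9, 10, 0, 0, 0.25, -0.9, 10, 0, 0, 0.25, 0, 0, 0, 0, 0.25]
}}

```text
clock: 5.03
eef_pos: [579.8, -163.3, 49.5]
eef_rot: [3.14, 0.001, 1.659]
wrist_force: [0.9, -3.4, 3.2]
finger_gap: 70.5
finger_force: 2.0
```

```bash
python3 - <<'E'
from h import *
p,d,i=cam("top"); q,_,_=cam("side")
a=cv2.resize(p[165:255,165:345],(720,360),interpolation=cv2.INTER_CUBIC)
b=cv2.resize(q[130:300,220:360],None,fx=1.4,fy=1.4,interpolation=cv2.INTER_CUBIC)
o=np.zeros((600,720,3),np.uint8);o[:360]=a;o[360:360+b.shape[0],:b.shape[1]]=b[:240]
cv2.imwrite("pics/c3.png",o);print(S(manip.read_state()["eef_pos"]))
E
```

```text
(np.float64(-133.1), np.float64(-3.0))
```

View pics/c3.png

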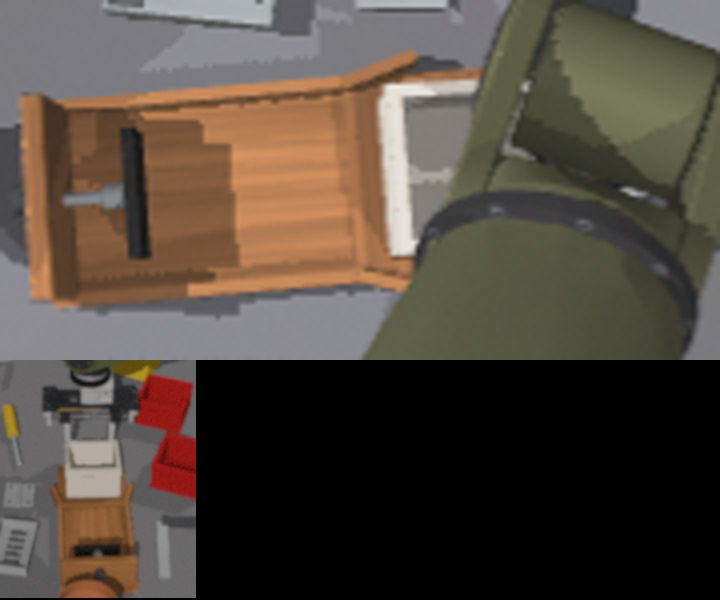

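The top view shows the pot centred and square in the kerb mouth, with its front rim at crop u≈385. The buffer plate is at crop (135,193) and has not been touched.

Request:
{"api": "step_arm", "payload": {
  "series": [-0.9, 10, 0, 0, 0.25, -0.9, 10, 0, 0, 0.25, -0.9, 10, 0, 0, 0.25, -0.9, 10, 0, 0, 0.25, -0.9, 10, 0, 0, 0.25, -0.9, 10, 0, 0, 0.25, -0.9, 10, 0, 0, 0.25, -0.9, 10, 0, 0, 0.25, -0.9, 10, 0, 0, 0.25, -0.9, 10, 0, 0, 0.25, -0.9, 10, 0, 0, 0.25, 0, 0, 0, 0, 0.25, 0, 0, 0, 0, 0.25]
}}

```text
clock: 6.75
eef_pos: [569.2, -53.0, 48.2]
eef_rot: [-3.141, -0.001, 1.659]
wrist_force: [-0.1, 0.5, -0.0]
finger_gap: 70.2
finger_force: 0.0
```

```bash
python3 - <<'E'
from h import *
p,d,i=cam("top")
cv2.imwrite("pics/c4.png",cv2.resize(p[165:255,165:345],(720,360),interpolation=cv2.INTER_CUBIC))
print(S(manip.read_state()["eef_pos"]))
E
```

```text
(np.float64(-22.4), np.float64(-2.5))
```

View pics/c4.png

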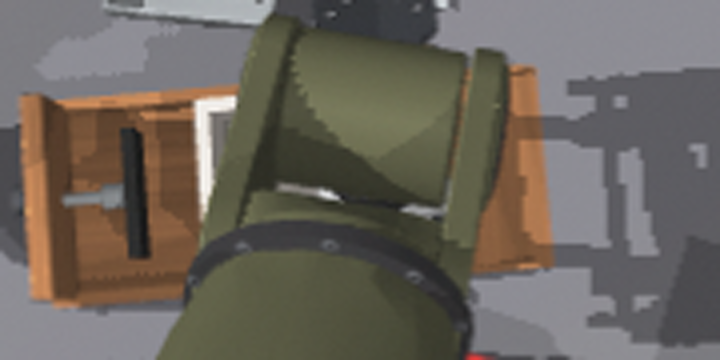

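```bash
python3 - <<'E'
from h import *
p,d,i=cam("top"); c=lambda l:[(u/4+165-.4,v/4+165-.4) for u,v in l]
for q in ray(i,c([(194,100),(200,175)]),74): print("rim",q,S(q))
for q in ray(i,c([(144,130),(149,258)]),55): print("buf",q,S(q))
for q in pts(d,i,c([(203,120),(206,160),(218,120),(160,190)])): print("depth",q,S(q))
E
```

```text
rim [607.12436957  65.90544618  74.        ] (np.float64(92.8), np.float64(-51.0))
rim [561.63875934  61.09518524  74.        ] (np.float64(92.1), np.float64(-5.3))
buf [590.85768658  99.62741389  55.        ] (np.float64(127.8), np.float64(-37.8))
buf [512.05349896  94.35254944  55.        ] (np.float64(129.7), np.float64(41.1))
depth [594.67040007  59.71279961  76.51457228] (np.float64(87.7), np.float64(-38.0))
depth [571.20429322  58.43659703  69.32413585] (np.float64(88.6), np.float64(-14.5))
depth [598.31678972  54.95386313  48.17770925] (np.float64(82.7), np.float64(-41.2))
depth [557.18119844  96.62850658  12.95586629] (np.float64(127.9), np.float64(-4.0))
```

Request:
{"api": "step_arm", "payload": {
  "series": [-0.5, 5, 0, 0, 0.25, -0.5, 5, 0, 0, 0.25, -0.5, 5, 0, 0, 0.25, -0.5, 5, 0, 0, 0.25, -0.5, 5, 0, 0, 0.25, 0, 0, 0, 0, 0.25, 0, 0, 0, 0, 0.25]
}}

```text
clock: 7.72
eef_pos: [567.0, -27.9, 48.6]
eef_rot: [3.141, -0.0, 1.659]
wrist_force: [0.3, -0.7, 0.3]
finger_gap: 70.3
finger_force: 0.0
```

Request:
{"api": "step_arm", "payload": {
  "series": [-0.3, 3, 0, 0, 0.25, -0.3, 3, 0, 0, 0.25]
}}

```text
clock: 7.98
eef_pos: [566.4, -22.4, 48.6]
eef_rot: [3.141, 0.0, 1.659]
wrist_force: [0.8, -4.3, 0.5]
finger_gap: 70.5
finger_force: 2.5
```

```bash
python3 - <<'E'
from h import *
p,d,i=cam("top");q,_,_=cam("side")
a=cv2.resize(p[165:255,165:345],(720,360),interpolation=cv2.INTER_CUBIC)
b=cv2.resize(q[190:310,240:340],(200,240),interpolation=cv2.INTER_CUBIC)
o=np.zeros((600,720,3),np.uint8);o[:360]=a;o[360:600,:200]=b
cv2.imwrite("pics/c5.png",o)
s=manip.read_state();print(S(s["eef_pos"]),s["eef_pos"],s["wrist_force"])
E
```

```text
(np.float64(8.9), np.float64(-2.5)) [566.38386058 -21.99053767  48.5678518 ] [-0.04685302 -2.38183106  1.30214536]
```

View pics/c5.png

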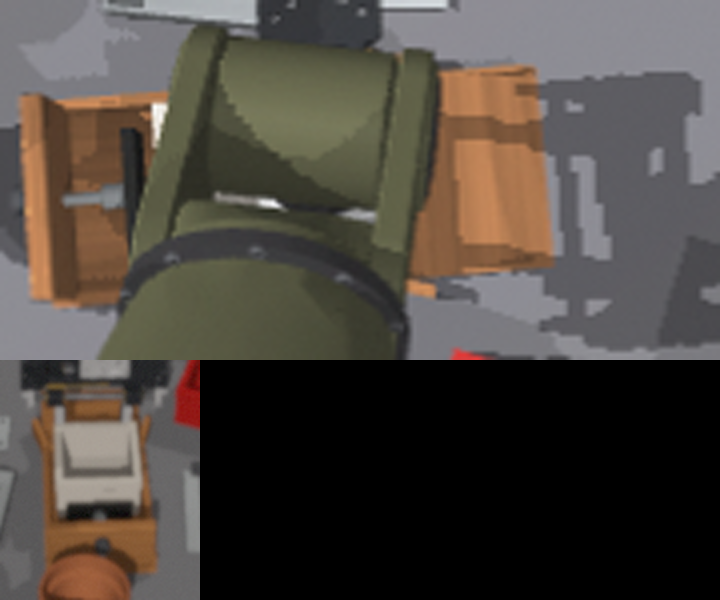

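The pot is flat between the kerbs with its rear behind the lip. Its front is about 10 mm short of the buffer at crop (135,190). Next I creep forward on force.

Request:
{"api": "step_arm", "payload": {
  "series": [-0.2, 2, 0, 0, 0.25, -0.2, 2, 0, 0, 0.25]
}}

```text
clock: 8.32
eef_pos: [566.1, -18.3, 48.6]
eef_rot: [3.141, 0.0, 1.659]
wrist_force: [0.1, -4.8, 2.1]
finger_gap: 70.3
finger_force: 2.7
```

Request:
{"api": "step_arm", "payload": {
  "series": [-0.1, 1, 0, 0, 0.25, -0.1, 1, 0, 0, 0.25]
}}

```text
clock: 8.57
eef_pos: [565.8, -16.3, 48.6]
eef_rot: [3.141, 0.0, 1.659]
wrist_force: [0.9, -5.5, 2.5]
finger_gap: 70.4
finger_force: 2.7
```

Request:
{"api": "step_arm", "payload": {
  "series": [-0.1, 1, 0, 0, 0.25, -0.1, 1, 0, 0, 0.25]
}}

```text
clock: 8.82
eef_pos: [565.6, -14.3, 48.6]
eef_rot: [3.141, 0.0, 1.659]
wrist_force: [0.1, -5.3, 0.8]
finger_gap: 70.7
finger_force: 2.7
```

Request:
{"api": "step_arm", "payload": {
  "series": [-0.1, 1, 0, 0, 0.25]
}}

```text
clock: 8.95
eef_pos: [565.5, -13.4, 48.6]
eef_rot: [3.141, 0.0, 1.659]
wrist_force: [0.0, -6.5, 1.6]
finger_gap: 70.7
finger_force: 2.7
```

Request:
{"api": "step_arm", "payload": {
  "series": [-0.1, 1, 0, 0, 0.25]
}}

```text
clock: 9.07
eef_pos: [565.4, -12.4, 48.6]
eef_rot: [3.141, 0.0, 1.659]
wrist_force: [1.0, -5.9, 1.1]
finger_gap: 70.9
finger_force: 2.7
```

Request:
{"api": "step_arm", "payload": {
  "series": [-0.1, 1, 0, 0, 0.25]
}}

```text
clock: 9.2
eef_pos: [565.3, -11.3, 48.5]
eef_rot: [3.141, 0.0, 1.659]
wrist_force: [0.3, -5.5, 1.0]
finger_gap: 70.6
finger_force: 2.7
```

Request:
{"api": "step_arm", "payload": {
  "series": [-0.1, 1, 0, 0, 0.25]
}}

```text
clock: 9.32
eef_pos: [565.2, -10.4, 48.6]
eef_rot: [3.141, 0.0, 1.659]
wrist_force: [0.5, -4.6, 1.5]
finger_gap: 70.6
finger_force: 2.7
```

Request:
{"api": "step_arm", "payload": {
  "series": [-0.1, 1, 0, 0, 0.25]
}}

```text
clock: 9.45
eef_pos: [565.1, -9.3, 48.6]
eef_rot: [3.141, 0.0, 1.659]
wrist_force: [1.1, -5.3, 0.7]
finger_gap: 70.4
finger_force: 2.7
```

Request:
{"api": "step_arm", "payload": {
  "series": [-0.1, 1, 0, 0, 0.25]
}}

```text
clock: 9.57
eef_pos: [565.0, -8.3, 48.6]
eef_rot: [3.141, 0.0, 1.659]
wrist_force: [0.1, -4.6, 1.0]
finger_gap: 70.8
finger_force: 2.7
```

Request:
{"api": "step_arm", "payload": {
  "series": [-0.1, 1, 0, 0, 0.25]
}}

```text
clock: 9.7
eef_pos: [565.0, -7.4, 48.6]
eef_rot: [3.141, 0.0, 1.659]
wrist_force: [0.3, -6.3, 1.1]
finger_gap: 70.1
finger_force: 2.7
```

Request:
{"api": "step_arm", "payload": {
  "series": [-0.1, 1, 0, 0, 0.25]
}}

```text
clock: 9.82
eef_pos: [564.8, -6.3, 48.6]
eef_rot: [3.141, 0.0, 1.659]
wrist_force: [0.6, -5.1, 0.8]
finger_gap: 70.5
finger_force: 2.7
```

Request:
{"api": "step_arm", "payload": {
  "series": [-0.1, 1, 0, 0, 0.25]
}}

```text
clock: 9.95
eef_pos: [564.8, -5.4, 48.6]
eef_rot: [3.141, 0.0, 1.659]
wrist_force: [1.4, -5.5, 1.5]
finger_gap: 70.3
finger_force: 3.5
```

Request:
{"api": "step_arm", "payload": {
  "series": [-0.1, 1, 0, 0, 0.25]
}}

```text
clock: 10.07
eef_pos: [564.7, -4.6, 48.6]
eef_rot: [3.141, 0.001, 1.659]
wrist_force: [1.8, -7.1, 0.7]
finger_gap: 70.4
finger_force: 4.1
```

Request:
{"api": "step_arm", "payload": {
  "series": [-0.1, 1, 0, 0, 0.25]
}}

```text
clock: 10.2
eef_pos: [564.6, -3.8, 48.6]
eef_rot: [3.141, 0.001, 1.659]
wrist_force: [0.9, -9.9, 0.8]
finger_gap: 70.6
finger_force: 4.7
```

Request:
{"api": "step_arm", "payload": {
  "series": [0, 0.7, 0, 0, 0.25]
}}

```text
clock: 10.32
eef_pos: [564.6, -3.2, 48.6]
eef_rot: [3.141, 0.001, 1.659]
wrist_force: [0.6, -10.6, 1.7]
finger_gap: 70.1
finger_force: 5.3
```

Request:
{"api": "step_arm", "payload": {
  "series": [-0.1, 0.7, 0, 0, 0.25]
}}

```text
clock: 10.45
eef_pos: [564.5, -2.6, 48.6]
eef_rot: [3.141, 0.001, 1.659]
wrist_force: [0.8, -11.3, 1.2]
finger_gap: 70.8
finger_force: 5.7
```

Request:
{"api": "step_arm", "payload": {
  "series": [0, 0.8, 0, 0, 0.25, 0, 0, 0, 0, 0.25, 0, 0, 0, 0, 0.25, 0, 0, 0, 0, 0.25, 0, 0, 0, 0, 0.25]
}}

```text
clock: 11.08
eef_pos: [564.5, -1.9, 48.6]
eef_rot: [3.141, 0.001, 1.659]
wrist_force: [0.4, -11.4, 0.9]
finger_gap: 70.6
finger_force: 5.7
```

Request:
{"api": "step_arm", "payload": {
  "series": [0, 0, 0, 0, 0.25, 0, 0, 0, 0, 0.25, 0, 0, 0, 0, 0.25, 0, 0, 0, 0, 0.25, 0, 0, 0, 0, 0.25]
}}

```text
clock: 11.7
eef_pos: [564.5, -1.9, 48.6]
eef_rot: [3.141, 0.001, 1.659]
wrist_force: [0.5, -11.5, 1.4]
finger_gap: 70.2
finger_force: 5.7
```

Contact was felt at y≈-5.7. The buffer has been pushed in about 3.5 mm and held for over 1 s, so I now back off slowly.

Request:
{"api": "step_arm", "payload": {
  "series": [0, -0.5, 0, 0, 0.25, 0, -0.5, 0, 0, 0.25, 0, -0.5, 0, 0, 0.25, 0, -0.5, 0, 0, 0.25, 0, -0.5, 0, 0, 0.25, 0, -0.5, 0, 0, 0.25, 0, -0.5, 0, 0, 0.25, 0, -0.5, 0, 0, 0.25, 0.1, -1, 0, 0, 0.25, 0.1, -1, 0, 0, 0.25, 0.2, -2, 0, 0, 0.25, 0.4, -4, 0, 0, 0.25, 0.9, -10, 0, 0, 0.25, 0, 0, 40, 0, 0.25, 0, 0, 60, 0, 0.25, 4, -50, 50, 0, 0.25, 4, -60, 0, 0, 0.25, 4, -60, 0, 0, 0.25, 4, -60, 0, 0, 0.25, 0, 0, 0, 0, 0.25]
}}

```text
clock: 14.2
eef_pos: [580.7, -251.3, 191.9]
eef_rot: [-3.141, 0.0, 1.654]
wrist_force: [-0.2, 0.1, 0.3]
finger_gap: 70.3
finger_force: 0.0
```

```bash
python3 - <<'E'
from h import *
p,d,i=cam("top")
cv2.imwrite("pics/c6.png",cv2.resize(p[165:255,165:345],(720,360),interpolation=cv2.INTER_CUBIC))
E
```

```text
(no output)
```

View pics/c6.png

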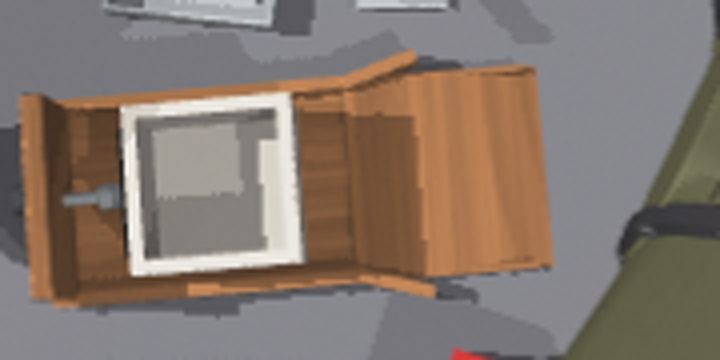

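The pot sits flat and square on the deck. Its rim corners are near crop (122,107), (290,94), (302,262) and (133,275), and it is up against the buffer and clear of the lip. I am handing the job in.

```bash
python3 -c "
from cell import manip; print(manip.sign_off())"
```

```text
the job is handed in; nothing more can be done
None
```

I slid the pot up the ramp and over the lip, pressed the buffer in about 3.5 mm (roughly half its travel) for over a second, then let go with the pot flat and square on the deck; the final picture showed it up against the buffer, and the job is handed in, though no verdict came back.

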